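# Click pipe clips shut with spring pliers and sort the mounts

## Task

Take the spring pliers from their stand and press them closed on the two ears of each orange pipe clip until it clicks and stays shut; close the clips only with the pliers, never by pinching them with the fingers. In the end the pliers must stand upright in their stand again, and every pipe mount must lie flat, strip down, inside the black tray that has the green bottle behind it. Do not shift or tip the bottles and vials.

Things in the scene. Friction and masses are not known exactly. Their poses are not given: they have to be found in the camera images.
- pliers: Spring pliers, 0.16 kg, standing upright on their jaw tips in a blue stand, jaws down, two green handles up. Origin on the pivot; own x along the pivot axis, own y the line along which handles and jaws close, z up to the handles. A spring keeps them open.
- pliers_grip (a point): Point midway between the two handles, 60 mm above the pivot, where the fingers take them. Handles 54 mm long (z = +35 to +89 mm from the pivot), 15 mm wide along x, 62 mm over their outer faces when open. Hold them slightly compressed (about 56 mm) so that the jaws stay open; then press them together (32 mm fully closed). Each handle resists with 7 N at first, 14 N at the end, plus the clip.
- pliers_jaws (a point): Point midway between the two jaws, 46 mm below the pivot. Steel plates, 14 mm wide along x, from 37 to 55 mm below the pivot; inner faces 32 mm apart when open, about 26 mm when the handles are held at 56 mm, 9 mm fully closed.
- pliers_a (a joint): Half angle by which the pliers are pressed together: 0 = open (spring), 0.25 rad = fully closed. Jaw gap about 32 mm - 92 mm x angle; width over the handles about 62 mm - 120 mm x angle.
- stand: Fixed blue socket on a dark 70 x 84 mm base plate; origin at the centre of the underside, z up. The open well is 23 mm along x, 54 mm along y, rim 46 mm high, floor 4 mm high; the pliers stand in it with their y along the stand's y (either way round).
- stand_seat (a point): Where the pliers' origin lies when they stand in the well: 58.5 mm above the bench, on the stand's axis.
- tray_a: Low black tray, 250 mm (own x) x 150 mm (own y) x 18 mm high, wall 4 mm, floor 4 to 5 mm thick, fixed; origin at the centre of the underside. A bottle stands just beyond its far (+x) end: either the green or the red one.
- tray_b: The second, identical black tray; the other bottle stands beyond its far (+x) end.
- green_bottle: Green bottle with white cap, diameter 57, height 156 mm; stands behind the tray to be used. Origin at the centre of its underside.
- red_bottle: Red bottle with white cap, same size; stands behind the tray not to be used.
- yellow_vial: Small bystanding vial, yellowish, 25 mm diameter, 64 mm high; origin at the centre of its underside.
- blue_vial: Small bystanding vial, bluish, 25 mm diameter, 64 mm high; origin at the centre of its underside.
- mount0: Pipe mount 0 (2 or 3 are present; None if absent), loose, 0.18 kg: grey strip 100x44x6 mm with a black pipe of 22 mm diameter along own x, axis 30 mm above the underside; orange clip at x = -26 mm, brass collar at +42 mm, grey catch post (46 mm high) at x = -45, y = +17 mm. Origin: centre of the underside, z up. Carry it by the bare pipe (x = -14 to +30 mm; best +8 mm), pinched across y.
- ears0 (a point): Point midway between the two ears of the open clip of mount 0: mount frame x = -26, y = +3.8 mm, 63 mm above the underside; axes as the mount's. The ears stand from 46 to 72 mm high, 16 mm wide along x. The -y ear is fixed; the +y ear swings toward it along y. Over their outer faces: about 17 mm open, 10 mm shut. The loose mount shifts a little to suit the jaws.
- clip0 (a joint): Angle of the +y ear of the clip of mount 0: 0 = open, 0.17 rad = clicked shut. Below about 0.09 rad it springs back open, above it snaps shut by itself; it takes about 10 N at the ear.
- ear0: The moving (+y) arm of the clip of mount 0 with its ear (16 x 4 x 26 mm); origin at its hinge, 18 mm above the mount's underside at mount x = -26, y = +14.5 mm.
- mount1: Pipe mount 1 (2 or 3 are present; None if absent), loose, 0.18 kg: grey strip 100x44x6 mm with a black pipe of 22 mm diameter along own x, axis 30 mm above the underside; orange clip at x = -26 mm, brass collar at +42 mm, grey catch post (46 mm high) at x = -45, y = +17 mm. Origin: centre of the underside, z up. Carry it by the bare pipe (x = -14 to +30 mm; best +8 mm), pinched across y.
- ears1 (a point): Point midway between the two ears of the open clip of mount 1: mount frame x = -26, y = +3.8 mm, 63 mm above the underside; axes as the mount's. The ears stand from 46 to 72 mm high, 16 mm wide along x. The -y ear is fixed; the +y ear swings toward it along y. Over their outer faces: about 17 mm open, 10 mm shut. The loose mount shifts a little to suit the jaws.
- clip1 (a joint): Angle of the +y ear of the clip of mount 1: 0 = open, 0.17 rad = clicked shut. Below about 0.09 rad it springs back open, above it snaps shut by itself; it takes about 10 N at the ear.
- ear1: The moving (+y) arm of the clip of mount 1 with its ear (16 x 4 x 26 mm); origin at its hinge, 18 mm above the mount's underside at mount x = -26, y = +14.5 mm.
- mount2: Pipe mount 2 (2 or 3 are present; None if absent), loose, 0.18 kg: grey strip 100x44x6 mm with a black pipe of 22 mm diameter along own x, axis 30 mm above the underside; orange clip at x = -26 mm, brass collar at +42 mm, grey catch post (46 mm high) at x = -45, y = +17 mm. Origin: centre of the underside, z up. Carry it by the bare pipe (x = -14 to +30 mm; best +8 mm), pinched across y.
- ears2 (a point): Point midway between the two ears of the open clip of mount 2: mount frame x = -26, y = +3.8 mm, 63 mm above the underside; axes as the mount's. The ears stand from 46 to 72 mm high, 16 mm wide along x. The -y ear is fixed; the +y ear swings toward it along y. Over their outer faces: about 17 mm open, 10 mm shut. The loose mount shifts a little to suit the jaws.
- clip2 (a joint): Angle of the +y ear of the clip of mount 2: 0 = open, 0.17 rad = clicked shut. Below about 0.09 rad it springs back open, above it snaps shut by itself; it takes about 10 N at the ear.
- ear2: The moving (+y) arm of the clip of mount 2 with its ear (16 x 4 x 26 mm); origin at its hinge, 18 mm above the mount's underside at mount x = -26, y = +14.5 mm.
Things that resemble listed ones, but are neither listed nor needed, are in the scene too. Of the things that look like the pliers, take the one that is nearest to the robot's base at the start.

How it is judged (in metres and radians):
On the way, in this order (a step that is already met when the one before it is completed fails the run):
1. the pliers are lifted out of their stand (z of pliers in the frame of stand_seat above 0.05 m), for 0.1 s.
2. every clip present is clicked shut (value of joint each of clip0, clip1, clip2 above 0.15 rad), for 0.2 s.
At the end, for the whole second after the job is handed in: Every clip present shut (over 0.15 rad); every mount flat (tilt under 0.1 rad), at rest, on the floor of the tray by the green bottle (origin within 115 x 65 mm of its centre, under 8 mm over the floor); pliers upright in the stand (12 mm sideways, 6 mm up, tilt 0.2 rad of the seat) (all of step 2 and ((horizontal distance between green_bottle and tray_a below 0.24 m and x of mount0 in the frame of tray_a between -0.115 and 0.115 m and y of mount0 in the frame of tray_a between -0.065 and 0.065 m and z of each of mount0, mount1, mount2 in the frame of tray_a below 0.013 m and x of mount1 in the frame of tray_a between -0.115 and 0.115 m and y of mount1 in the frame of tray_a between -0.065 and 0.065 m and x of mount2 in the frame of tray_a between -0.115 and 0.115 m and y of mount2 in the frame of tray_a between -0.065 and 0.065 m) or (horizontal distance between green_bottle and tray_b below 0.24 m and x of mount0 in the frame of tray_b between -0.115 and 0.115 m and y of mount0 in the frame of tray_b between -0.065 and 0.065 m and z of each of mount0, mount1, mount2 in the frame of tray_b below 0.013 m and x of mount1 in the frame of tray_b between -0.115 and 0.115 m and y of mount1 in the frame of tray_b between -0.065 and 0.065 m and x of mount2 in the frame of tray_b between -0.115 and 0.115 m and y of mount2 in the frame of tray_b between -0.065 and 0.065 m)) and angle between each of mount0, mount1, mount2's own z axis and vertical below 0.1 rad and linear speed of each of mount0, mount1, mount2, pliers below 0.02 m/s and horizontal distance between pliers and stand_seat below 0.012 m and z of pliers in the frame of stand_seat below 0.006 m and angle between pliers's own z axis and vertical below 0.2 rad); the robot touches nothing.
It fails at once if a clip is pressed by the fingers instead of the pliers (more than 4 N) (contact force between the fingers and ear0 above 4 N or contact force between the fingers and ear1 above 4 N or contact force between the fingers and ear2 above 4 N).
It fails at once if the green bottle is shifted by more than 40 mm or tipped by more than 0.5 rad (distance of green_bottle from where it was at the start of the episode above 0.04 m or angle between green_bottle's own z axis and vertical above 0.5 rad).
It fails at once if the red bottle is shifted by more than 40 mm or tipped by more than 0.5 rad (distance of red_bottle from where it was at the start of the episode above 0.04 m or angle between red_bottle's own z axis and vertical above 0.5 rad).
It fails at once if the yellow vial is shifted by more than 40 mm or tipped by more than 0.5 rad (distance of yellow_vial from where it was at the start of the episode above 0.04 m or angle between yellow_vial's own z axis and vertical above 0.5 rad).
It fails at once if the blue vial is shifted by more than 40 mm or tipped by more than 0.5 rad (distance of blue_vial from where it was at the start of the episode above 0.04 m or angle between blue_vial's own z axis and vertical above 0.5 rad).
Of mount0, mount1, mount2 only 2 to 3 are there at a start; the rules pass over those that are not, and their reading is None.
At some moment in a run one of mount0, mount1, mount2 may be knocked a few centimetres aside while the robot is not near it.
It also fails if it takes over 210 s, if anything falls off the work surface, if the arm or the gripper's body presses on something with over 40 N, if the wrist force passes 120 N, or if a joint passes its speed limit or range.

## Robot

A 7-joint arm with a two-finger parallel gripper is mounted at the origin on a cart in front of the work surface, level with it; the furniture and walls round the work are solid. World frame = base frame: x ahead of the robot, y to its left, z up, the work surface at z = 0. Lengths are in m, angles in degrees, forces in N, time in s.
With the tool pointing down it reaches from about 0.425 to 0.925 m from the base axis. Payload 6.8 kg.
Tool frame: the origin (TCP) lies at the very end of the fingers, on their centre line; the grasp point (between the pads) lies 19 mm behind it (arm.hold_point_z is the distance from the TCP to the grasp point, in m); z points along the fingers, y is the line along which they close (so a half turn about z gives the same grasp; the last joint's range is limited). The gripper opens to 85 mm and grips with 20 to 120 N. Pads are 22 mm wide; open, the fingers measure 114 mm over their backs; the gripper's body (76 mm by 85 mm) begins 54 mm behind the grasp point. The pads swing forward as they close: fully open they stand 13 mm farther back than shut.
Start: joints at [-74.949, 27.33, 1.283, 89.118, -0.659, 63.558, -4.761], TCP at [0.245, 0.629, 0.231] pointing down, gripper open.
Joint ranges: [-169.35, 169.35], [-19.33, 120.38], [-80.79, 83.38], [13.8, 139.57], [-78.32, 258.32], [9.67, 109.79], [-169.56, 169.56]. Speed limits (degrees/s): [136.94, 136.94, 180, 180, 180, 180, 180].

## Interface

Orientations are given as [roll, pitch, yaw] about the fixed x, y, z axes, in that order (R = Rz(yaw) Ry(pitch) Rx(roll)).
In Python, from cell import arm, solve_ik, camera, camera_params, finish_job, look_for, place_of gives the robot as it stands. The module is installed in compiled form; this text tells all that it offers. Calls block until the motion is done:
- arm.move_ptp(position, orientation): joint-space move of the TCP to a pose.
- arm.servo_line(position, frame=None, rate=0.15): straight line of the TCP; frame=None keeps the orientation; rate is the mean speed in m/s.
- arm.move_j(angles): joint-space move.
- arm.grip(opening): finger opening in m; the grip force is fixed at half the most; returns when the fingers have stopped.
- arm.dwell(seconds).
- solve_ik(position, orientation): joint angles nearest the present ones, or None.
- arm.get_state(): the state.
- camera(name): name is "side" or "top"; returns the picture (384x512x3 uint8, red, green, blue); there is no depth.
- camera_params(name): a dict with "fx", "fy", "cx", "cy" (pixels), "rvec" (rotation vector, rad) and "tvec" (3), from world to camera coordinates, as OpenCV has them. Camera axes: x right, y down, z forward; pixel columns grow to the right and rows downward; lengths in m; the calibration is good to about 2 mm. A picture is of the moment at which its call begins. camera_params takes no time and is no camera call.
A pose or a line that the arm cannot do raises arm.PlanningError and nothing moves.
- finish_job(): hands the job in; it is judged then, once.
Trained networks look in the newest picture that a camera, given by its name, has taken for a name from the list of things; names that differ only in an ending like _2 or _b are one class to them, and where a whole thing is asked for, a point or a joint stands for the part that bears it (a point fixed in the world has none). Each returns a list of dicts, best first, with "conf" (0 to 1); they miss things now and then, are a little off and sometimes report something else, mostly with a low value. They report only what shows in the picture. A call takes as long as a camera call. They do not tell look-alikes from the thing itself.
- look_for(camera, label): "bbox" ([left, top, width, height] in pixels, round what is visible of it).
- place_of(camera, label): "centre" ([column, row] in pixels: a listed point, or the origin of a listed thing).
The state is a dict: "clock": time; "joint_positions": joint angles; "qvel": joint speeds; "joint_torque": joint torques, N m; "eef_pos": TCP position; "tool_rot": TCP orientation; "ft_force": force on the tool from outside, world axes, zero at the start; "ft_torque": the same for the moment, N m; "grip_width": finger opening in m; "gripper_force": force on a finger pad.
Only numpy, scipy, OpenCV 4.12 (cv2) and the standard library are available. Lean on these libraries where they do the work, as an engineer would, in place of code of your own. Each camera call takes 0.05 s, during which the arm holds its last target. There are 200 camera calls.

## Working session

There is one attempt and no reset: what is moved stays moved. The work goes in short steps, each a Python script; the robot and the scene stay as the last script left them, time stands still between calls to the robot, and variables do not carry over. Pictures are saved under pics/ and viewed, at most 14 in all, crops included, and the job is handed in when it is done.

```bash
mkdir -p pics; cat > h.py <<'E'
import numpy as np, cv2
from cell import *
def P(name):
    p=camera_params(name); R=cv2.Rodrigues(np.array(p["rvec"],float))[0]; t=np.array(p["tvec"],float).ravel()
    K=np.array([[p["fx"],0,p["cx"]],[0,p["fy"],p["cy"]],[0,0,1.]]); return K,R,t
def proj(name,X):
    K,R,t=P(name); q=(R@np.atleast_2d(X).T).T+t; q=q@K.T; return q[:,:2]/q[:,2:]
def back(name,uv,z):
    K,R,t=P(name); d=R.T@np.linalg.solve(K,[uv[0],uv[1],1.]); c=-R.T@t
    return c+d*(z-c[2])/d[2]
def save(name,fn,crop=None,s=1):
    im=camera(name)[...,::-1]
    if crop: im=im[crop[1]:crop[3],crop[0]:crop[2]]
    cv2.imwrite('pics/'+fn,cv2.resize(im,None,fx=s,fy=s,interpolation=cv2.INTER_CUBIC))
E
cat > m1.py <<'E'
from h import *
for c in("top","side"):
    save(c,c+"0.png",s=1.5)
    K,R,t=P(c); print(c,K[0,0],(-R.T@t).round(3),R[2].round(2))
zs=dict(pliers=.0585,pliers_grip=.1185,stand=0,stand_seat=.0585,tray_a=0,green_bottle=0,red_bottle=0,yellow_vial=0,blue_vial=0,mount0=0,ears0=.063)
for l,z in zs.items():
    for c in("top","side"):
        for d in place_of(c,l)[:5]:
            if d["conf"]>.2: print(l,c,round(d["conf"],2),np.round(d["centre"],1),back(c,d["centre"],z).round(3)[:2])
print(arm.get_state()["clock"])
E
python3 m1.py
```

```text
top 410.9687680430977 [0.334 0.048 1.39 ] [ 0.18  0.01 -0.98]
side 444.69701278930415 [0.461 1.046 0.954] [ 0.09 -0.75 -0.66]
pliers top 0.67 [251.6 166.7] [0.644 0.077]
pliers top 0.67 [132. 188.] [0.565 0.471]
pliers top 0.66 [314.1 207.5] [ 0.511 -0.129]
pliers side 0.86 [255.3 322.8] [0.552 0.479]
pliers side 0.8 [236.9 204.4] [0.654 0.085]
pliers_grip top 0.71 [126.9 185. ] [0.564 0.469]
pliers_grip top 0.69 [254.5 161. ] [0.648 0.067]
pliers_grip top 0.53 [326.8 162.6] [ 0.647 -0.162]
pliers_grip side 0.81 [239.4 188.1] [0.644 0.079]
pliers_grip side 0.64 [251.6 308.3] [0.558 0.481]
stand top 0.61 [250.1 168. ] [0.652 0.084]
stand top 0.61 [374.5 167.8] [ 0.661 -0.346]
stand side 0.83 [243.3 215.5] [0.639 0.07 ]
stand_seat top 0.72 [253.6 169.1] [0.636 0.071]
stand_seat side 0.69 [239.6 200.6] [0.648 0.067]
tray_a top 0.97 [176.5 207.1] [0.511 0.332]
tray_a top 0.66 [375.8 219. ] [ 0.483 -0.345]
tray_a top 0.64 [241.9 204.4] [0.525 0.109]
tray_a side 0.7 [280.5 283.2] [0.505 0.317]
tray_a side 0.69 [297.3 141.2] [ 0.492 -0.346]
green_bottle top 0.8 [181.8 161.3] [0.672 0.322]
green_bottle side 0.76 [213.9 277.2] [0.685 0.314]
red_bottle top 0.94 [376.5 167.1] [ 0.663 -0.353]
red_bottle side 0.69 [256.2 137.8] [ 0.649 -0.356]
red_bottle side 0.36 [238.5 205.7] [0.66  0.027]
yellow_vial top 0.64 [220.3 163.1] [0.668 0.188]
yellow_vial side 0.73 [223.8 245.3] [0.678 0.198]
blue_vial top 0.53 [327.4 163. ] [ 0.675 -0.184]
blue_vial side 0.48 [241.  213.8] [0.647 0.063]
mount0 top 0.59 [238.6 203.3] [0.528 0.12 ]
mount0 top 0.56 [314.1 207.8] [ 0.517 -0.137]
mount0 side 0.9 [280.1 226.5] [0.522 0.107]
mount0 side 0.73 [289.2 175.8] [ 0.51  -0.137]
ears0 top 0.65 [315.4 211.7] [ 0.496 -0.133]
ears0 top 0.57 [236.3 208.4] [0.503 0.124]
ears0 side 0.91 [295.7 159.7] [ 0.49  -0.146]
ears0 side 0.84 [291.1 213.7] [0.491 0.115]
ears0 side 0.23 [240.1 213.4] [0.638 0.127]
1.2
```

View pics/top0.png

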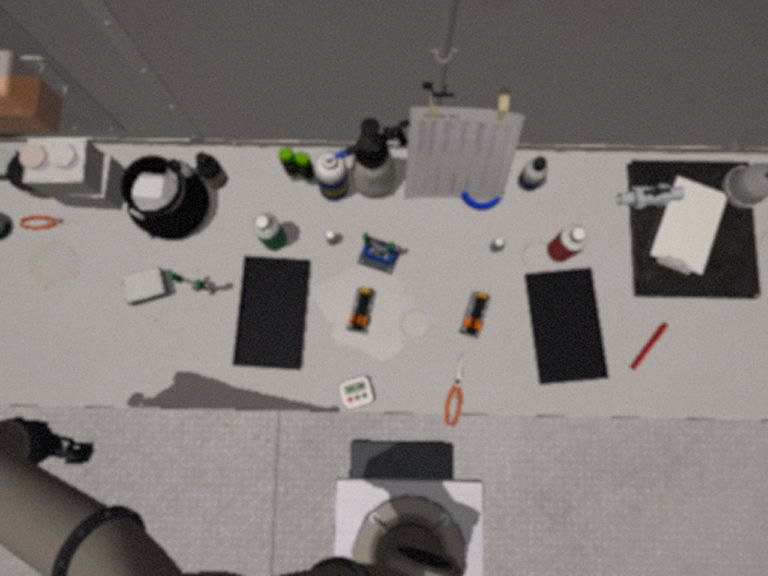

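View pics/side0.png

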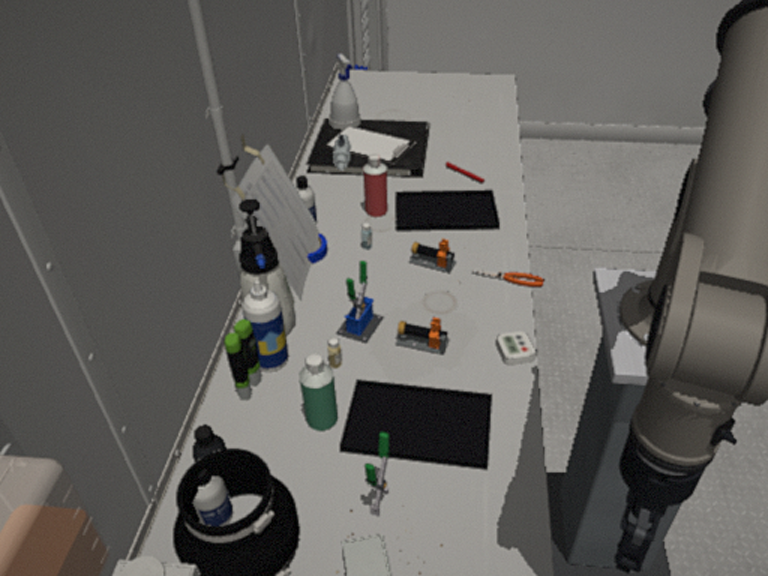

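The stand with the blue well is at top px (253,168). Pliers candidates: the stand pliers at top (252,165), 0.65 m from the base; loose green-handled pliers at top (132,188), 0.73 m away; orange-handled ones at top (304,262), not green and not standing. I choose the stand pliers. Two mounts are at top (240,205) and (316,209). The green-bottle tray is at top (181,208).

```bash
cat > m2.py <<'E'
from h import *
a=camera("top")[...,::-1]; b=camera("side")[...,::-1]
f=lambda im,x,y,w,h,s: cv2.resize(im[y:y+h,x:x+w],None,fx=s,fy=s,interpolation=cv2.INTER_CUBIC)
cv2.imwrite("pics/c1.png",np.vstack([f(a,225,150,114,76,7)[:,:798],]))
cv2.imwrite("pics/c2.png",f(b,220,150,100,90,6))
cv2.imwrite("a.png",a);cv2.imwrite("b.png",b)
E
python3 m2.py
```

```text
(no output)
```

View pics/c1.png

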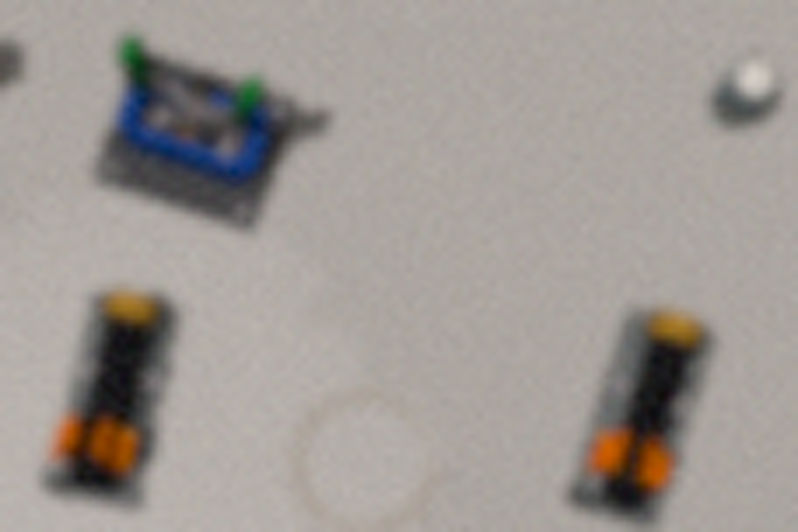

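View pics/c2.png

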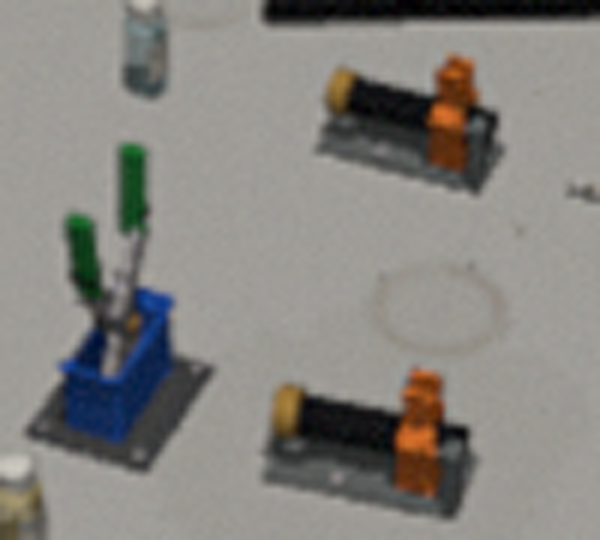

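Crop 1 (top ×7, origin 225,150) shows the stand with the green handles at crop (130,50) and (252,95). Each mount has its clip towards the robot and its collar away from it. Crop 2 (side) confirms that the pliers stand upright in the blue well. Next I fit poses from the corners I picked.

```bash
cat > m3.py <<'E'
from h import *
from scipy.optimize import least_squares
T=lambda u,v:("top",(225+(u+.5)/7-.5,150+(v+.5)/7-.5)); S=lambda u,v:("side",(220+(u+.5)/6-.5,150+(v+.5)/6-.5))
h=.05;w=.022
A=[(T(45,485),(-h,w,.003)),(T(138,503),(-h,-w,.003)),(T(175,300),(h,-w,.003)),(T(130,305),(.042,0,.036)),(S(455,517),(-h,w,0)),(S(265,482),(h,w,0)),(S(290,410),(.042,0,.03))]
B=[(T(573,500),(-h,w,.003)),(T(655,522),(-h,-w,.003)),(T(712,335),(h,-w,.003)),(T(628,312),(h,w,.003)),(T(676,328),(.042,0,.036)),(S(480,192),(-h,w,0)),(S(318,152),(h,w,0)),(S(342,92),(.042,0,.03))]
C=[(T(97,178),(-.035,.042,.003)),(T(252,230),(-.035,-.042,.003)),(S(28,433),(.035,.042,.003)),(S(147,468),(-.035,.042,.003)),(S(213,370),(-.035,-.042,.003))]
D=[(T(130,50),(0,.027,.14)),(T(252,92),(0,-.027,.14)),(S(131,150),(0,-.027,.148)),(S(78,220),(0,.027,.148))]
def fit(L,x0):
    def X(p,m): c,s=np.cos(p[2]),np.sin(p[2]); return np.array([p[0]+c*m[0]-s*m[1],p[1]+s*m[0]+c*m[1],m[2]])
    f=lambda p:np.concatenate([proj(k[0],X(p,m))[0]-k[1] for k,m in L])
    r=least_squares(f,x0,loss="soft_l1"); return r.x,f(r.x)
for n,L,x0 in(("A",A,(.52,.11,-.2)),("B",B,(.51,-.137,-.2)),("stand",C,(.645,.075,-.2)),("pl",D,(.645,.075,-.2))):
    p,e=fit(L,x0); print(n,p[:2].round(4),np.degrees(p[2]).round(1),e.round(1))
a=cv2.imread("a.png")
for x,y,ww,hh in((150,160,62,92),(345,175,65,85)):
    m=(a[y:y+hh,x:x+ww].max(2)<60).astype(np.uint8); n,l,st,ce=cv2.connectedComponentsWithStats(m); i=1+st[1:,4].argmax()
    q=cv2.boxPoints(cv2.minAreaRect(cv2.findNonZero((l==i).astype(np.uint8))))+[x,y]
    W=np.array([back("top",k,.016)[:2] for k in q]); print(W.round(3).tolist(),W.mean(0).round(4),np.linalg.norm(W-np.roll(W,1,0),axis=1).round(3), [np.degrees(np.arctan2(*(W[j]-W[j-1])[::-1])).round(1) for j in (1,2)])
E
python3 m3.py
```

```text
A [0.5187 0.1126] -10.1 [ 0.5  0.3 -0.1  0.2  0.4  0.6 -0.3 -0.7  0.5  0.5 -0.6 -0.2 -0.3  0.1]
B [ 0.5131 -0.1439] -16.7 [-0.6  0.   0.2  0.9  0.3 -0.4 -0.1 -0.9  0.  -0.6  0.6  0.1 -0.1 -0.1
  0.5 -0.2]
stand [0.6485 0.0756] -17.3 [-0.8 -0.4  0.2 -0.3 -0.6 -0.1  0.4  0.4  0.9 -1.1]
pl [0.6485 0.0773] -18.8 [-0.  -0.3 -1.2 -0.6  0.3 -0.3  0.5 -1. ]
[[0.392, 0.392], [0.636, 0.385], [0.625, 0.234], [0.382, 0.245]] [0.5085 0.314 ] [0.147 0.244 0.152 0.244] [np.float64(-1.6), np.float64(-94.2)]
[[0.602, -0.259], [0.625, -0.407], [0.38, -0.43], [0.358, -0.286]] [ 0.491  -0.3455] [0.245 0.151 0.246 0.146] [np.float64(-81.1), np.float64(-174.7)]
```

```bash
cat > s1.py <<'E'
from h import *
s=arm.get_state(); print(s["tool_rot"],arm.hold_point_z,s["grip_width"])
p=[.6485,.0762]; yaw=-18
q={y:solve_ik([*p,.30],[180,0,y]) for y in(yaw,yaw+180)}; print({k:None if v is None else np.round(v,0) for k,v in q.items()})
E
python3 s1.py
```

```text
[ 1.79999111e+02 -1.32853483e-03  1.58754731e+02] 0.0187 0.08538068840267525
{-18: array([ -46.,   29.,   50.,   90.,  -23.,   72., -100.]), 162: array([-30.,  23.,  25.,  89., -10.,  70.,  69.])}
```

```bash
cat > s2.py <<'E'
from h import *
s=arm.get_state(); e=s["eef_pos"]
arm.servo_line([e[0],e[1],.33])
p=[.6485,.0762]; o=[180,0,162]
arm.move_ptp([*p,.30],o)
arm.servo_line([*p,.16]); print(arm.get_state()["ft_force"])
arm.servo_line([*p,.0995],rate=.05); s=arm.get_state(); print(s["ft_force"],s["eef_pos"])
arm.grip(.056); s=arm.get_state(); print(s["ft_force"],s["ft_torque"],s["grip_width"],s["gripper_force"],s["clock"])
save("side","g1.png",(180,110,310,240),4)
E
python3 s2.py
```

```text
[ 0.27641741 -0.10767472 -0.57139584]
[-0.53650048  0.91890647 -0.6734377 ] [0.64880295 0.076199   0.0999181 ]
[-0.08663385 -1.36431958 12.57800658] [-0.06604587  0.07932943  0.06772263] 0.05614312889772105 10.57185168559954 7.3917
```

View pics/g1.png

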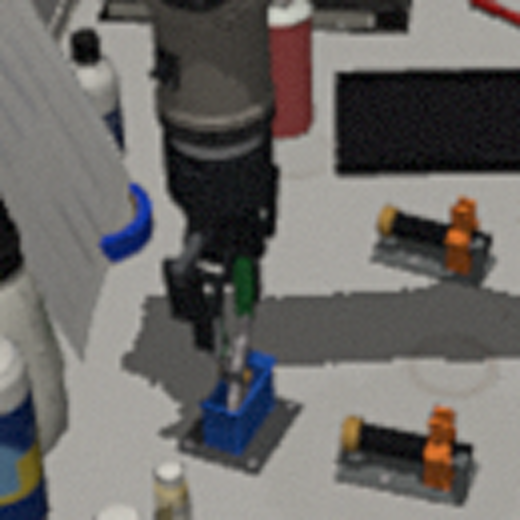

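The fingers hold the handles at 56 mm with 10.6 N, and the pliers are still upright in the well. Now I lift them, hover over mount A, and compare the jaws with the ears.

```bash
cat >> h.py <<'E'
from scipy.optimize import least_squares
def tri(obs,x0):
    f=lambda X:np.concatenate([proj(c,X)[0]-uv for c,uv in obs])
    r=least_squares(f,x0); return r.x,np.abs(r.fun).max()
def find(label,near,rad=25,n=2):
    """triangulate a label near an expected world point from both cameras"""
    obs=[]
    for k in range(n):
        for c in("top","side"):
            camera(c); e=proj(c,near)[0]
            d=[x for x in place_of(c,label) if np.linalg.norm(np.array(x["centre"])-e)<rad]
            if d:
                d=min(d,key=lambda x:np.linalg.norm(np.array(x["centre"])-e)); obs.append((c,np.array(d["centre"])))
    if len({c for c,_ in obs})<2: return None,[(c,u.round(1)) for c,u in obs]
    X,e=tri(obs,near); return X,e
E
cat > s3.py <<'E'
from h import *
def mp(p,yaw,m):
    c,s=np.cos(np.radians(yaw)),np.sin(np.radians(yaw)); return np.array([p[0]+c*m[0]-s*m[1],p[1]+s*m[0]+c*m[1],m[2]])
A=([.5187,.1126],-10.1)
E=mp(*A,(-.026,.0038,.063)); print("ears A",E)
e=arm.get_state()["eef_pos"]
arm.servo_line([e[0],e[1],.24],rate=.12); s=arm.get_state(); print(s["grip_width"],s["gripper_force"],s["ft_force"])
arm.move_ptp([E[0],E[1],.235],[180,0,170])
arm.servo_line([E[0],E[1],.205])
print("jaws",find("pliers_jaws",[E[0],E[1],.118]),"expect",E[:2],.118)
print("ears",find("ears0",E)); print("mount",find("mount0",[*A[0],0]))
B=([.5131,-.1439],-16.7); F=mp(*B,(-.026,.0038,.063)); print("B",F,find("ears0",F),find("mount0",[*B[0],0]))
a=camera("top")[...,::-1]; b=camera("side")[...,::-1]
f=lambda im,x,y,w,h,s: cv2.resize(im[y:y+h,x:x+w],None,fx=s,fy=s,interpolation=cv2.INTER_CUBIC)
cv2.imwrite("pics/h1.png",np.hstack([f(a,205,160,60,75,6.6),f(b,250,170,60,75,6.6)])); print(arm.get_state()["clock"])
E
python3 s3.py
```

```text
ears A [0.49376931 0.12090065 0.063     ]
0.05602903571011882 6.341776679746545 [-0.24691932 -0.85209995 -1.44220855]
jaws (None, [('side', array([288.5, 200.8])), ('side', array([287.2, 199.6]))]) expect [0.49376931 0.12090065] 0.118
ears (None, [('side', array([290.7, 211.3])), ('side', array([289.2, 213.8]))])
mount (None, [('side', array([281.6, 225.9])), ('side', array([282. , 227.3]))])
B [ 0.48928859 -0.1327889   0.063     ] (array([ 0.49031495, -0.13395062,  0.06541993]), np.float64(1.7086517342737295)) (array([ 0.51649515, -0.1383944 , -0.00605775]), np.float64(1.393961769560292))
11.9083
```

View pics/h1.png

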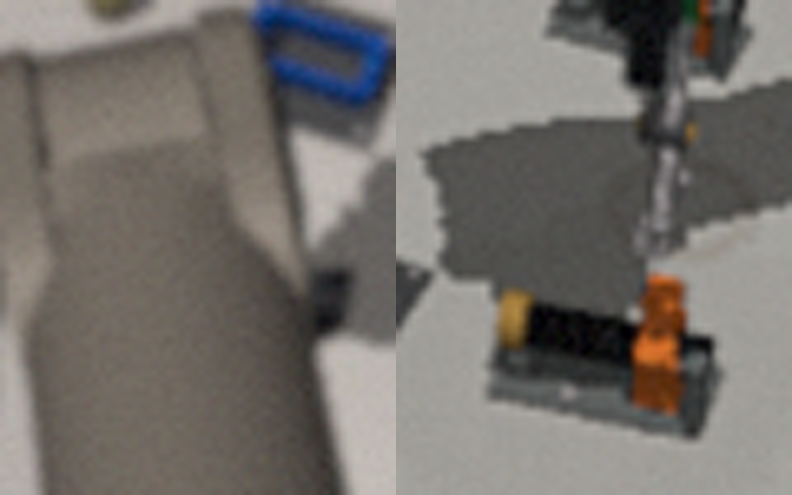

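The arm hides the jaws from above. From the side, the jaw tips sit just over the ears, slightly to the left (farther in x). I will project the expected points to compare.

```bash
python3 - <<'E'
from h import *
e=arm.get_state()["eef_pos"];print(e)
for n,z in(("pivot",-.0414),("jaws",-.0874),("tip",-.0964)):
    q=proj("side",[e[0],e[1],e[2]+z])[0]; print(n,q.round(1),"crop",(396+(q[0]-250)*6.6).round(),((q[1]-170)*6.6).round())
q=proj("side",[e[0],e[1],.063])[0]; print("ears",q.round(1),"crop",(396+(q[0]-250)*6.6).round(),((q[1]-170)*6.6).round())
q=proj("side",[e[0]+.01,e[1],.118])[0]-proj("side",[e[0],e[1],.118])[0];print(q, proj("side",[e[0],e[1]+.01,.118])[0]-proj("side",[e[0],e[1],.118])[0])
E
```

```text
[0.49378762 0.12092742 0.20501821]
pivot [290.8 188.5] crop 665.0 122.0
jaws [290.4 201. ] crop 663.0 205.0
tip [290.3 203.4] crop 662.0 220.0
ears [289.9 215.1] crop 659.0 298.0
[-3.57144143 -0.21293903] [-0.21140129  2.40313386]
```

```bash
python3 - <<'E'
from h import *
save("side","h2.png",(262,155,322,220),9)
e=arm.get_state()["eef_pos"]
for z in(0.0187,-.0414,-.0784,-.0964):
    q=proj("side",[e[0],e[1],e[2]+z])[0]; print(z,((q-[262,155])*9).round())
E
```

```text
0.0187 [265. 146.]
-0.0414 [259. 302.]
-0.0784 [256. 393.]
-0.0964 [255. 436.]
```

View pics/h2.png

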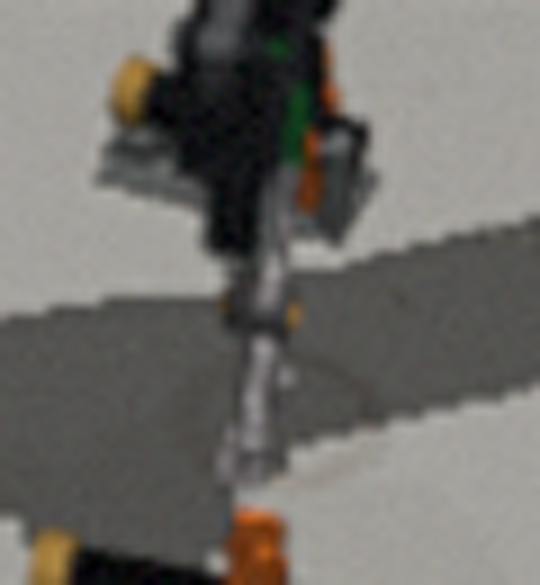

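```bash
python3 - <<'E'
from h import *
def mp(p,yaw,m):
    c,s=np.cos(np.radians(yaw)),np.sin(np.radians(yaw)); return np.array([p[0]+c*m[0]-s*m[1],p[1]+s*m[0]+c*m[1],m[2]])
a=cv2.imread("a.png");b=cv2.imread("b.png")
f=lambda im,o,s=9: cv2.resize(im[o[1]:o[1]+44,o[0]:o[0]+44],None,fx=s,fy=s,interpolation=cv2.INTER_CUBIC)
out=[]
for p,y,ot,os in((([.5187,.1126]),-10.1,(215,190),(262,190)),([.5131,-.1439],-16.7,(295,190),(270,145))):
    row=[]
    for c,im,o in(("top",a,ot),("side",b,os)):
        g=f(im,o)
        for yy in(-.0047,-.0007,.0083,.0123):
            for z in(.046,.072):
                for x in (-.034,-.018):
                    q=((proj(c,mp(p,y,(x,yy,z)))[0]-o+.5)*9).astype(int); cv2.circle(g,tuple(q),2,(255,255,0) if z>.05 else (0,255,0),-1)
        row.append(g[:,:396])
    out.append(np.hstack(row)[:300])
cv2.imwrite("pics/ov.png",np.vstack(out))
E
```

```text
(no output)
```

View pics/ov.png

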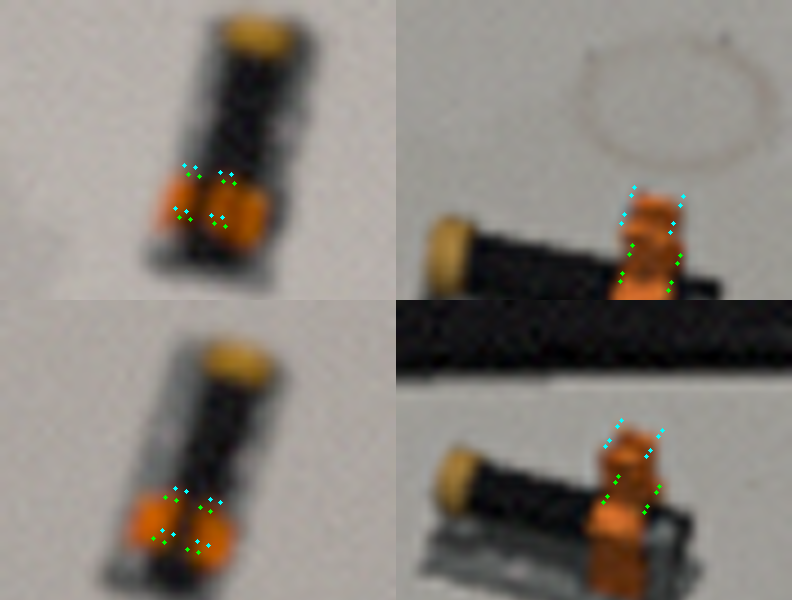

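The overlay agrees with the picture within about 1 px (ear gap top A at crop 203 vs 199). The pliers pivot in the side view shows the same small offset, so the poses are consistent. I descend with a force check.

```bash
cat > press.py <<'E'
from h import *
import sys
def press(x,y):
    F0=np.array(arm.get_state()["ft_force"])
    for z in(.178,.172,.168,.165,.162,.158,.154,.151):
        arm.servo_line([x,y,z],rate=.04); f=np.array(arm.get_state()["ft_force"])-F0
        if np.abs(f).max()>4: print("contact",z,f.round(1)); return False
    print("down",f.round(1))
    for w in(.05,.045,.04,.036,.032):
        arm.grip(w); s=arm.get_state(); print(w,round(s["grip_width"],4),round(s["gripper_force"],1),(np.array(s["ft_force"])-F0).round(1))
    arm.dwell(.2); arm.grip(.056); arm.dwell(.2)
    s=arm.get_state(); print("open",s["grip_width"],s["gripper_force"],(np.array(s["ft_force"])-F0).round(1),s["clock"])
    return True
E
python3 - <<'E'
from press import *
e=arm.get_state()["eef_pos"]; press(e[0]-.0015,e[1]-.0005)
save("side","p1.png",(255,150,325,230),7)
E
```

```text
down [-0.1 -0.4  0.3]
0.05 0.0503 7.2 [-0.8 -0.4  0.7]
0.045 0.0454 13.1 [-1.1  1.   0.1]
0.04 0.0402 18.2 [-0.9  0.7  2.4]
0.036 0.0365 15.7 [-1.5 -1.2  0.9]
0.032 0.0324 29.9 [-1.1 -1.4  3.4]
open 0.055975219393343045 6.35088839173477 [-0.6 -0.5  0.2] 16.4583
```

View pics/p1.png

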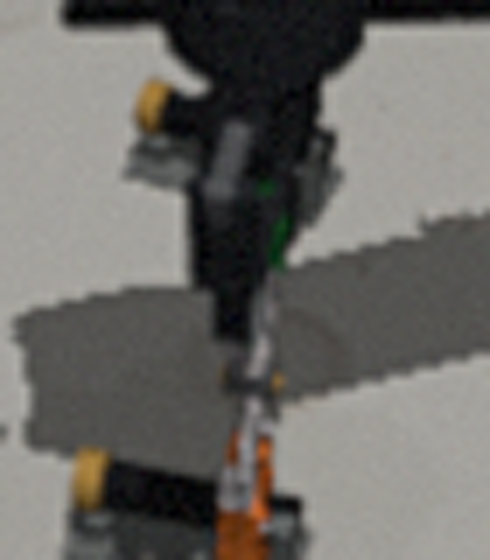

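The force dip between 40 and 36 mm (18→16 N) suggests the clip clicked. The jaws are around the ears. Now I move over B, re-measure it, and look at A.

```bash
cat > s5.py <<'E'
from h import *
def mp(p,yaw,m):
    c,s=np.cos(np.radians(yaw)),np.sin(np.radians(yaw)); return np.array([p[0]+c*m[0]-s*m[1],p[1]+s*m[0]+c*m[1],m[2]])
e=arm.get_state()["eef_pos"]; arm.servo_line([e[0],e[1],.24])
B=([.5131,-.1439],-16.7); E=mp(*B,(-.026,.0038,.063))
print("B",E,find("ears0",E,40),find("mount0",[*B[0],0],40))
arm.move_ptp([E[0],E[1],.235],[180,0,163.3]); arm.servo_line([E[0],E[1],.205])
s=arm.get_state(); print(s["grip_width"],s["gripper_force"],s["clock"])
b=camera("side")[...,::-1];a=camera("top")[...,::-1]
f=lambda im,x,y,w,h,s: cv2.resize(im[y:y+h,x:x+w],None,fx=s,fy=s,interpolation=cv2.INTER_CUBIC)
cv2.imwrite("pics/b1.png",np.hstack([f(b,255,110,65,130,4.5)[:585],f(a,215,185,50,65,9)])); 
E
python3 s5.py
```

```text
B [ 0.48928859 -0.1327889   0.063     ] (array([ 0.4909347 , -0.13284632,  0.06667622]), np.float64(2.3014340531116204)) (array([ 0.51237927, -0.14143992, -0.00453406]), np.float64(2.9605872236897426))
0.056095319303830715 6.353750170474086 19.3917
```

View pics/b1.png

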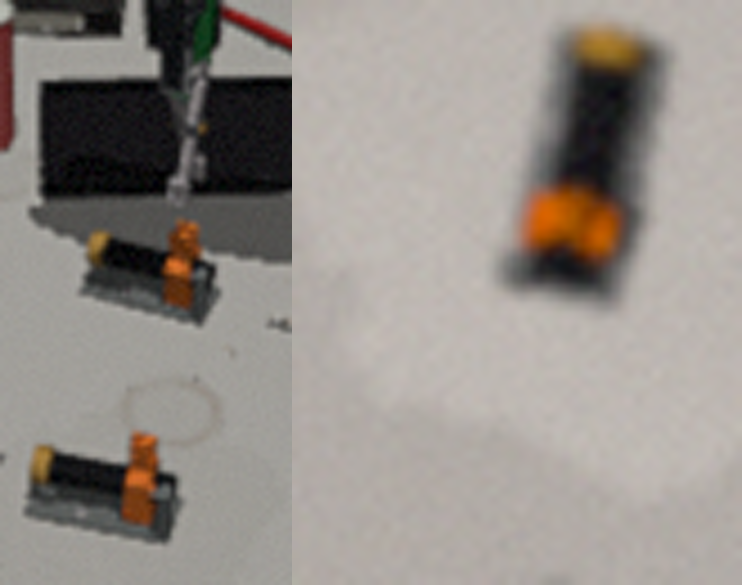

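Clip A is shut: from above there is no longer a gap between the ears (crop 572,215). B is unmoved, with the jaws above its ears. I press B, then put the pliers back at the recorded pose.

```bash
cat > s6.py <<'E'
from press import *
e=arm.get_state()["eef_pos"]
if press(e[0]-.001,e[1]+.0005):
    e=arm.get_state()["eef_pos"]; arm.servo_line([e[0],e[1],.26])
    p=[.6488,.0762]; arm.move_ptp([*p,.26],[180,0,162]); arm.servo_line([*p,.2]); F0=np.array(arm.get_state()["ft_force"])
    s=arm.get_state(); print(s["eef_pos"],s["grip_width"],s["clock"])
    b=camera("side")[...,::-1];a=camera("top")[...,::-1]
    f=lambda im,x,y,w,h,s: cv2.resize(im[y:y+h,x:x+w],None,fx=s,fy=s,interpolation=cv2.INTER_CUBIC)
    cv2.imwrite("pics/r1.png",np.hstack([f(b,220,130,80,100,5),f(a,290,180,50,62.5.__int__(),8)]))
E
python3 s6.py
```

```text
down [-0.  -0.3 -0.5]
0.05 0.0502 7.2 [ 0.7  0.1 -0.3]
0.045 0.045 12.7 [ 0.7  0.8 -1.1]
0.04 0.0403 18.9 [-0.3 -1.   4.2]
0.036 0.0362 15.5 [ 0.3 -0.6  0. ]
0.032 0.0328 28.9 [ 0.4 -0.8  1.7]
open 0.056304372802533635 6.350893351627747 [ 0.9  0.2 -0.8] 23.9917
[0.64902072 0.07507779 0.20081771] 0.05617902417839919 26.4417Traceback (most recent call last):
  File "s6.py", line 9, in <module>
    cv2.imwrite("pics/r1.png",np.hstack([f(b,220,130,80,100,5),f(a,290,180,50,62.5.__int__(),8)]))
                              ~~~~~~~~~^^^^^^^^^^^^^^^^^^^^^^^^^^^^^^^^^^^^^^^^^^^^^^^^^^^^^^^^^^
    return _nx.concatenate(arrs, 1, dtype=dtype, casting=casting)
           ~~~~~~~~~~~~~~~^^^^^^^^^^^^^^^^^^^^^^^^^^^^^^^^^^^^^^^
ValueError: all the input array dimensions except for the concatenation axis must match exactly, but along dimension 0, the array at index 0 has size 500 and the array at index 1 has size 496
```

```bash
python3 - <<'E'
from h import *
s=arm.get_state(); print(s["eef_pos"])
b=camera("side")[...,::-1];a=camera("top")[...,::-1]
f=lambda im,x,y,w,h,s: cv2.resize(im[y:y+h,x:x+w],None,fx=s,fy=s,interpolation=cv2.INTER_CUBIC)
cv2.imwrite("pics/r1.png",np.hstack([f(b,215,130,70,100,6)[:600],f(a,285,180,47,75,8)]))
E
```

```text
[0.64970766 0.07565493 0.20164959]
```

View pics/r1.png

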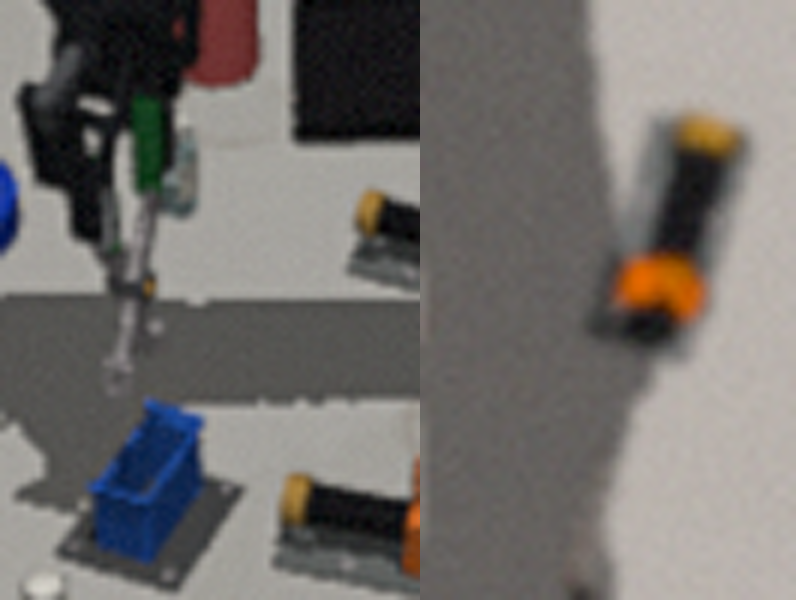

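```bash
python3 - <<'E'
from h import *
s=arm.get_state(); e=np.array(s["eef_pos"]); print(e,s["tool_rot"])
k=np.radians(-18); y=np.array([-np.sin(k),np.cos(k),0])
def c(n,X): print(n,((proj("side",X)[0]-[215,130]+.5)*6).round())
for z in(-.0414,-.0784,-.0964):
    c(z,e+[0,0,z])
    for d in(.0165,-.0165): c((z,d),e+[0,0,z]+y*d)
p=np.array([.6485,.0762,.046]);k=np.radians(-17.5);x=np.array([np.cos(k),np.sin(k),0]); y=np.array([-np.sin(k),np.cos(k),0])
for a in(-.0115,.0115):
    for b in(-.027,.027): c(("well",a,b),p+a*x+b*y)
print(find("pliers_jaws",e+[0,0,-.0874],25),find("pliers",e+[0,0,-.0414],25))
E
```

```text
[0.64958985 0.07602179 0.20141262] [1.79931090e+02 1.13417021e-01 1.61982034e+02]
-0.0414 [135. 280.]
(-0.0414, 0.0165) [119. 300.]
(-0.0414, -0.0165) [150. 260.]
-0.0784 [139. 339.]
(-0.0784, 0.0165) [123. 360.]
(-0.0784, -0.0165) [154. 319.]
-0.0964 [141. 368.]
(-0.0964, 0.0165) [125. 388.]
(-0.0964, -0.0165) [155. 347.]
('well', -0.0115, -0.027) [192. 430.]
('well', -0.0115, 0.027) [146. 497.]
('well', 0.0115, -0.027) [151. 418.]
('well', 0.0115, 0.027) [104. 485.]
(None, [('side', array([238.1, 188.8])), ('side', array([237.4, 187.7]))]) (None, [('side', array([237.4, 179.7])), ('side', array([233.8, 177.5]))])
```

Both clips are shut: B's ears in the top crop (660,285) are joined. The jaws project to within about 3 mm of where they should be, so I insert with force checks.

```bash
cat > s7.py <<'E'
from h import *
p=[.6486,.0762]; arm.servo_line([*p,.16],[180,0,162],rate=.08); arm.dwell(.3)
s=arm.get_state(); F0=np.array(s["ft_force"]); print(s["eef_pos"]); ok=True
for z in(.148,.143,.139,.135,.128,.12,.112,.106,.103,.101):
    arm.servo_line([*p,z],rate=.05); s=arm.get_state(); f=np.array(s["ft_force"])-F0
    if np.abs(f).max()>4: print("contact",z,f.round(1),s["eef_pos"]); ok=False; break
print(f.round(1),s["eef_pos"],s["clock"])
E
python3 s7.py
```

```text
[0.6488557  0.07626674 0.16045911]
contact 0.101 [ 0.1 -0.6  7.8] [0.64968008 0.07611347 0.10209813]
[ 0.1 -0.6  7.8] [0.64968008 0.07611347 0.10209813] 31.2083
```

The pliers touched the floor at the right height. I release them, back off, and re-measure.

```bash
cat > s8.py <<'E'
from h import *
arm.grip(.085); arm.dwell(.2)
e=arm.get_state()["eef_pos"]; arm.servo_line([e[0],e[1],.16],rate=.05); arm.servo_line([e[0],e[1],.30])
arm.move_ptp([.50,.40,.33],[180,0,170])
for n,X in(("pliers",[.6485,.076,.0585]),("pliers_grip",[.6485,.076,.1185]),("mount0",[.518,.112,0]),("mount0",[.513,-.143,0]),("ears0",[.494,.12,.063]),("ears0",[.489,-.133,.063])): print(n,find(n,X,20))
b=camera("side")[...,::-1];a=camera("top")[...,::-1]
f=lambda im,x,y,w,h,s: cv2.resize(im[y:y+h,x:x+w],None,fx=s,fy=s,interpolation=cv2.INTER_CUBIC)
cv2.imwrite("a.png",a);cv2.imwrite("b.png",b)
cv2.imwrite("pics/m2.png",np.vstack([f(a,225,150,114,76,5),f(b,206,150,114,94,5)[:470][:220*0+420]][:1]+[]) if 0 else np.hstack([f(a,225,150,57,80,7),f(a,282,150,57,80,7)]))
cv2.imwrite("pics/m3.png",f(b,220,140,100,95,6)); print(arm.get_state()["clock"])
E
python3 s8.py
```

```text
pliers (array([0.65454305, 0.06643088, 0.04418095]), np.float64(1.7946346782108265))
pliers_grip (array([0.64020383, 0.07871474, 0.12133307]), np.float64(1.4983814263118802))
mount0 (array([0.52952516, 0.08916567, 0.0014651 ]), np.float64(1.153922469342092))
mount0 (array([ 0.5155335 , -0.14022901, -0.01081446]), np.float64(0.6295741169817575))
ears0 (array([0.50748984, 0.09977039, 0.06998321]), np.float64(2.409769532888731))
ears0 (array([ 0.49048707, -0.13154514,  0.05473103]), np.float64(1.5186287484980312))
38.0667
```

View pics/m2.png

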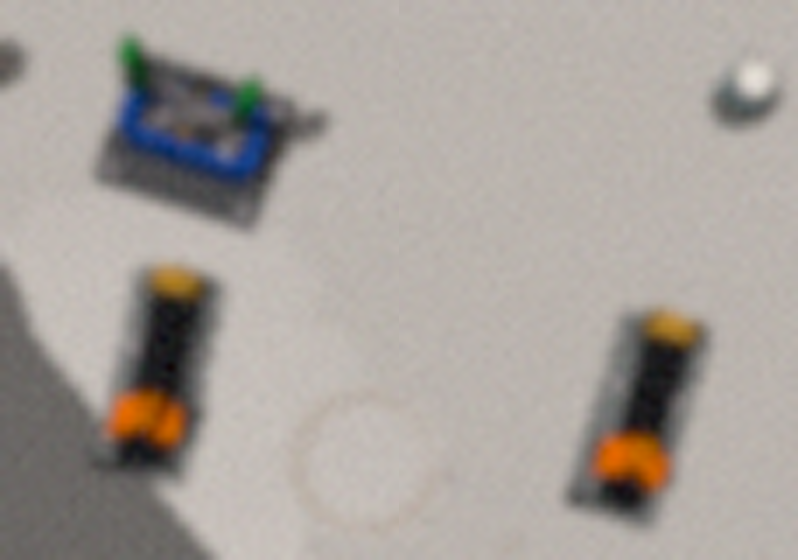

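View pics/m3.png

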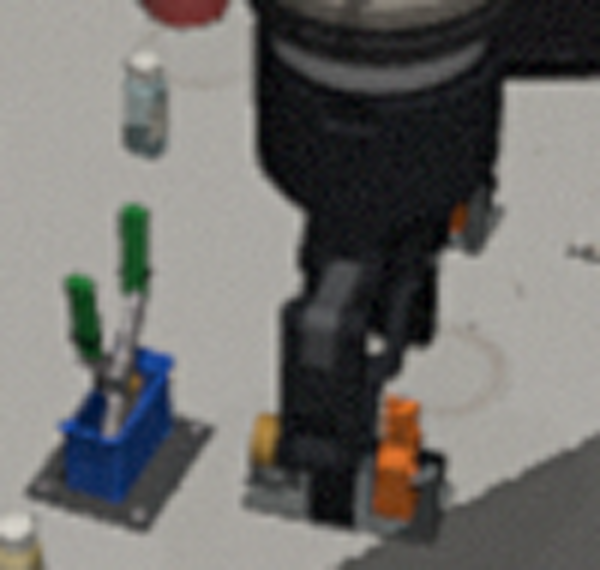

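The pliers stand as before, with handle tops at crop (133,210) and (78,280). Mount A was knocked to about 23 mm further in −y; B is unmoved and both clips are shut. I refit the poses and grasp A.

```bash
cat > s9.py <<'E'
from h import *
T=lambda u,v:("top",(225+(u+.5)/7-.5,150+(v+.5)/7-.5)); S=lambda u,v:("side",(220+(u+.5)/6-.5,140+(v+.5)/6-.5))
h=.05;w=.022
A=[(T(97,462),(-h,w,.003)),(T(178,478),(-h,-w,.003)),(T(220,285),(h,-w,.003)),(T(145,265),(h,w,.003)),(T(176,280),(.042,0,.036)),(S(435,540),(-h,w,0)),(S(245,508),(h,w,0)),(S(265,440),(.042,0,.03))]
B=[(T(572,500),(-h,w,.003)),(T(650,522),(-h,-w,.003)),(T(708,333),(h,-w,.003)),(T(628,312),(h,w,.003)),(T(671,327),(.042,0,.036))]
def X(p,m): c,s=np.cos(p[2]),np.sin(p[2]); return np.array([p[0]+c*m[0]-s*m[1],p[1]+s*m[0]+c*m[1],m[2]])
def fit(L,x0):
    f=lambda p:np.concatenate([proj(k[0],X(p,m))[0]-k[1] for k,m in L])
    r=least_squares(f,x0,loss="soft_l1"); return r.x,f(r.x)
r={}
for n,L,x0 in(("A",A,(.52,.09,-.2)),("B",B,(.51,-.137,-.2))):
    p,e=fit(L,x0); r[n]=p.tolist(); print(n,p[:2].round(4),np.degrees(p[2]).round(1),e.round(1))
import json; json.dump(r,open("fit.json","w"))
E
cat > carry.py <<'E'
from h import *
TR=np.array([.509,.315]); TY=-2.7
def w(p,yaw,m): c,s=np.cos(np.radians(yaw)),np.sin(np.radians(yaw)); return np.array([p[0]+c*m[0]-s*m[1],p[1]+s*m[0]+c*m[1]])
def carry(p,yaw,slot):
    g=w(p,yaw,(.008,0)); o=[180,0,yaw+180]
    arm.move_ptp([*g,.22],o); arm.grip(.05); arm.servo_line([*g,.10]); arm.dwell(.2); F0=np.array(arm.get_state()["ft_force"])
    for z in(.06,.045,.03,.02,.014):
        arm.servo_line([*g,z],rate=.06); f=np.array(arm.get_state()["ft_force"])-F0
        if np.abs(f).max()>5: print("contact",z,f.round(1)); return False
    arm.grip(.018); s=arm.get_state(); print("grip",s["grip_width"],s["gripper_force"],s["eef_pos"]); zg=s["eef_pos"][2]
    if s["grip_width"]<.02: return False
    arm.servo_line([*g,.22],rate=.12); print("held",arm.get_state()["grip_width"])
    t=w(TR,TY,(slot[0]+.008,slot[1])); arm.move_ptp([*t,.22],[180,0,TY+180]); arm.servo_line([*t,.06],rate=.12); arm.dwell(.3)
    F0=np.array(arm.get_state()["ft_force"])
    for z in np.arange(.035,.014,-.0015):
        arm.servo_line([*t,z],rate=.03); s=arm.get_state(); f=np.array(s["ft_force"])-F0
        if f[2]>3 or np.abs(f).max()>6: break
    print("placed",z,f.round(1),s["eef_pos"],zg)
    arm.grip(.05); arm.dwell(.2); arm.servo_line([*t,.10],rate=.06); arm.servo_line([*t,.24]); print(arm.get_state()["clock"])
    return True
E
python3 s9.py && python3 - <<'E'
from carry import *
import json; p=json.load(open("fit.json"))["A"]
carry(p[:2],np.degrees(p[2]),(.058,0))
E
```

```text
A [0.5305 0.0902] -10.5 [-0.3  0.2  0.8  0.5  0.7 -0.5 -1.1 -0.1  0.  -0.4  0.1  1.  -0.4 -0.2
  0.7 -0.4]
B [ 0.5126 -0.1424] -16.6 [-0.8  0.2  0.5  1.   0.4  0.  -0.6 -0.8  0.3 -0.3]
grip 0.02018145014984427 58.50080072879791 [0.53852264 0.08875508 0.01434328]
held 0.019824231918173747
placed 0.016999999999999987 [-3.5 -0.8 11.8] [0.57511731 0.31195253 0.01834478] 0.014343277346726281
55.2167
```

```bash
cat > s10.py <<'E'
from carry import *
import json; p=json.load(open("fit.json"))["B"]
r=[find("mount0",[*p[:2],0],30),find("ears0",[.489,-.132,.063],30)]; print(r)
if r[0][0] is not None and np.linalg.norm(r[0][0][:2]-p[:2])<.008: carry(p[:2],np.degrees(p[2]),(-.058,0))
arm.move_ptp([.50,-.25,.33],[180,0,170])
b=camera("side")[...,::-1];a=camera("top")[...,::-1]
f=lambda im,x,y,w,h,s: cv2.resize(im[y:y+h,x:x+w],None,fx=s,fy=s,interpolation=cv2.INTER_CUBIC)
cv2.imwrite("pics/e.png",np.hstack([f(a,150,140,130,120,3),f(b,200,170,130,120,3)])); print(arm.get_state()["clock"])
E
python3 s10.py
```

```text
[(array([ 0.51274865, -0.14404692, -0.00859372]), np.float64(1.7412378496815677)), (array([ 0.48538504, -0.12534976,  0.07064545]), np.float64(1.5497310822285613))]
grip 0.019988395655848867 58.44292402267456 [ 0.52044367 -0.1447601   0.01435536]
62.9833
```

View pics/e.png

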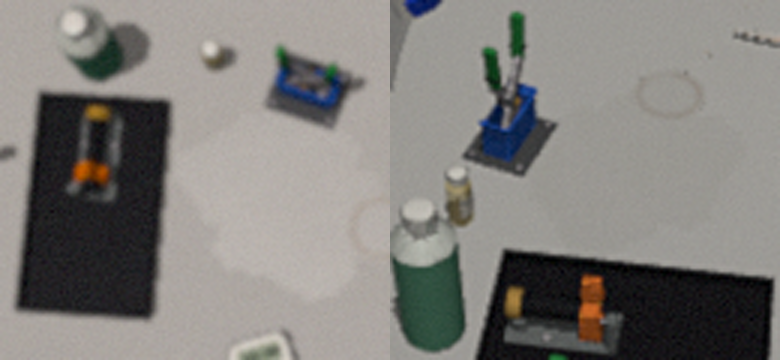

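Mount A lies in the tray, and the pliers and bottles are fine. My width threshold (19.99 vs 20 mm) made the script skip B's carry even though it was gripped. I check whether B is still held.

```bash
python3 - <<'E'
from h import *
s=arm.get_state(); print(s["grip_width"],s["gripper_force"],s["ft_force"],s["eef_pos"],s["tool_rot"])
b=camera("side")[...,::-1]; u=proj("side",s["eef_pos"])[0].astype(int); print(u)
x,y=u-[50,45]; cv2.imwrite("pics/k.png",cv2.resize(b[max(y,0):y+100,x:x+110],None,fx=5,fy=5,interpolation=cv2.INTER_CUBIC))
E
```

```text
0.020389994109374133 58.556862473487854 [ 0.22373157 -0.7182663  -1.92510526] [ 0.49998526 -0.2486939   0.32841368] [ 1.79988927e+02 -1.54930735e-01  1.70090906e+02]
[297  71]
```

View pics/k.png

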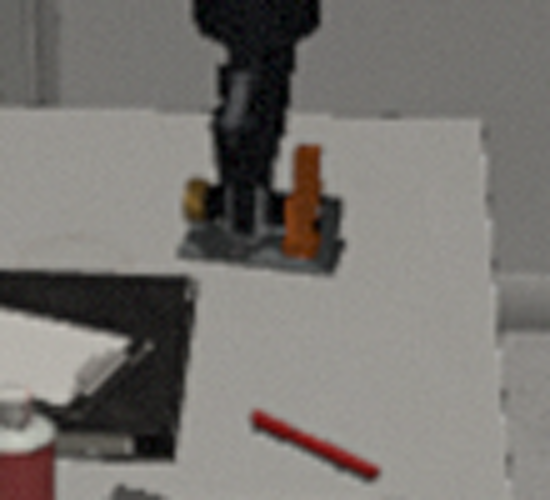

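Mount B is held level by the pipe (crop 245,205). I have viewed 15 pictures, one over the limit, so I check the rest by numbers only.

```bash
cat > s11.py <<'E'
from carry import *
t=w(TR,TY,(-.061+.008,0)); arm.move_ptp([*t,.25],[180,0,TY+180]); arm.servo_line([*t,.06],rate=.12); arm.dwell(.3)
F0=np.array(arm.get_state()["ft_force"])
for z in np.arange(.035,.014,-.0015):
    arm.servo_line([*t,z],rate=.03); s=arm.get_state(); f=np.array(s["ft_force"])-F0
    if f[2]>3 or np.abs(f).max()>6: break
print("placed",z,f.round(1),s["eef_pos"])
arm.grip(.05); arm.dwell(.2); arm.servo_line([*t,.10],rate=.06); arm.servo_line([*t,.24])
arm.move_ptp([.50,-.25,.33],[180,0,170])
for sl in(.058,-.061):
    m=w(TR,TY,(sl,0)); e=w(TR,TY,(sl-.026,.0)); print(m.round(3),find("mount0",[*m,.005],25),e.round(3),find("ears0",[*e,.068],25))
for n,X in(("green_bottle",[.68,.318,0]),("red_bottle",[.656,-.355,0]),("yellow_vial",[.673,.193,0]),("blue_vial",[.675,-.184,0]),("pliers_grip",[.6485,.076,.1185])): print(n,find(n,X,20))
a=camera("top"); o=((a[...,0]>150)&(a[...,2]<90)).astype(np.uint8)
n,l,st,ce=cv2.connectedComponentsWithStats(o); print([(c.round(1).tolist(),s.tolist()) for c,s in zip(ce[1:],st[1:]) if s[4]>12])
for p in ("A0",): 
    a0=cv2.imread("a.png")[...,::-1]; n,l,st,ce=cv2.connectedComponentsWithStats(((a0[...,0]>150)&(a0[...,2]<90)).astype(np.uint8)); print([(c.round(1).tolist(),s.tolist()) for c,s in zip(ce[1:],st[1:]) if s[4]>12])
print(arm.get_state()["clock"])
E
python3 s11.py
```

```text
placed 0.016999999999999987 [-4.2 -2.7 16.4] [0.45618956 0.31754197 0.01828228]
[0.567 0.312] (array([0.56833979, 0.30640598, 0.00578073]), np.float64(1.5781414446966835)) [0.541 0.313] (array([0.54243651, 0.31863681, 0.07443632]), np.float64(2.0788819793607445))
[0.448 0.318] (array([ 0.4496654 ,  0.32415319, -0.00224223]), np.float64(1.5925891684680664)) [0.422 0.319] (array([0.42123114, 0.32036516, 0.06432519]), np.float64(1.8439654262561191))
green_bottle (array([ 0.67961318,  0.31253452, -0.00238316]), np.float64(3.315431969601093))
red_bottle (array([ 0.65414432, -0.34458549,  0.00691383]), np.float64(2.3537854900560546))
yellow_vial (array([ 0.67988531,  0.18935939, -0.00271061]), np.float64(2.5534492300295426))
blue_vial (array([ 0.67138357, -0.17437248,  0.01634868]), np.float64(2.9927981322896073))
pliers_grip (array([0.64206693, 0.07921095, 0.12524939]), np.float64(0.829191672811703))
[([27.1, 144.6], [16, 144, 21, 3, 30]), ([23.9, 150.5], [14, 149, 22, 4, 35]), ([176.8, 196.3], [175, 194, 5, 6, 17]), ([173.1, 232.8], [171, 231, 5, 5, 16]), ([300.9, 265.2], [297, 258, 11, 21, 61])]
[([26.3, 147.5], [14, 144, 23, 9, 79]), ([244.9, 209.2], [240, 206, 11, 7, 45]), ([314.9, 215.3], [310, 212, 11, 8, 55]), ([428.7, 235.6], [422, 227, 15, 18, 45]), ([302.0, 269.0], [297, 258, 11, 25, 103])]
80.05
```

```bash
python3 - <<'E'
from h import *
for nm in("now","a.png"):
    a=camera("top") if nm=="now" else cv2.imread(nm)[...,::-1]
    hsv=cv2.cvtColor(np.ascontiguousarray(a),cv2.COLOR_RGB2HSV); m=((hsv[...,0]<15)&(hsv[...,1]>130)&(hsv[...,2]>90)).astype(np.uint8)
    n,l,st,ce=cv2.connectedComponentsWithStats(m); print(nm,[s.tolist() for s in st[1:] if s[4]>8 and 160<s[0]<330])
    for r in ((range(191,202),range(168,184)),(range(228,238),range(164,181))):
        if nm=="now": print("\n".join("".join("#" if m[y,x] else "." for x in r[1]) for y in r[0]),"\n")
E
```

```text
now [[174, 193, 12, 8, 59], [170, 230, 13, 7, 57], [297, 258, 11, 22, 79]]
................
................
..........##....
.......####.#...
.......##..#####
.......#########
......####.#.###
......####..####
......###..#..##
........##.....#
................ 

.................
.................
.......####.#....
.......##...#####
.......#.#.######
.......#.#######.
......####.######
......####.######
...............##
................. 

a.png [[241, 206, 4, 7, 20], [245, 207, 7, 7, 28], [310, 212, 11, 8, 47], [297, 258, 11, 25, 100]]
```

Both mounts sit in the tray at the same placed height, the bottles and vials are where they were, and the ear pattern matches the shut clips.

```bash
python3 -c "
from cell import *
print(finish_job())"
```

```text
the job is handed in; nothing more can be done
None
```

I closed both clips with the pliers, put the pliers back in their stand, laid both mounts in the tray by the green bottle and handed the job in; no verdict came back, I viewed 15 pictures (limit 14), and I checked mount B's final placing by numbers only.

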